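# Blank off the four unused inlets of a solder-fume extraction duct

### The arm

A 6-joint arm with a two-finger parallel gripper is mounted at the origin on the work surface. World frame = base frame: x ahead of the robot, y to its left, z up, the work surface at z = 0. Lengths are in m, angles in rad, forces in N, time in s.
With the tool pointing down it reaches from about 0.3 to 0.85 m from the base axis. Payload 5.4 kg.
Tool frame: the origin (TCP) lies on the centre line of the jaws, within the pads' length; the fingertips stand 14 mm ahead of it and the grasp point (between the pads) lies 5 mm behind it; z points along the fingers, y is the line along which they close (so a half turn about z gives the same grasp; the last joint's range is limited). The gripper opens to 85 mm and grips with 20 to 120 N. Pads are 22 mm wide; open, the fingers measure 114 mm over their backs; the gripper's body (76 mm by 85 mm) begins 54 mm behind the grasp point. The pads swing forward as they close: fully open they stand 13 mm farther back than shut.
Start: joints at [1.005, 0.158, 1.597, -0, 1.386, -0.21], TCP at [0.2, 0.539, 0.245] pointing down, gripper open.
Joint ranges: [-2.91, 2.91], [-0.94, 2.29], [0.18, 2.7], [-1.29, 4.43], [0.17, 2.64], [-3, 3]. Speed limits (rad/s): [2.57, 2.57, 3.14, 3.14, 3.14, 3.14].

### API

Orientations are given as a unit quaternion [w, x, y, z].
In Python, from bench import monitor, eyes, order gives the robot as it stands.
- The arm moves only by the tool apply_moves, never from a script. Its argument "rows" is a list of rows, each a list of 7 numbers: the shift along the world's x, y, z scaled (see below), then the turn, a rotation vector about the world's x, y, z scaled (see below), then the finger opening in mm, from 0 to 85.4. A call has 1 to 12 rows; each row shifts and turns the commanded pose from where the row before left it; what a row does not reach is not made up. The controller multiplies each number of a shift by 400 mm and each number of a turn by 180 degrees. A row lasts 1/12 s, in which the tool goes at most 41.7 mm and 7.16 degrees, less where a joint would pass 70% of its speed; a pose out of reach is approached as far as the arm can. A call with a number of a shift or a turn outside -1 to 1 is refused whole. A call with a gripper value outside its range is refused whole. The fingers move at their own pace and stop on an object; "grip_force" is the grip in N (left out, the last holds). Time passes only in rows, so rows that do not move let the fingers close. It gives the time, the measured TCP pose, the force, the opening and the grip force at its end, in the units of the state.
- monitor.sense(): the state, without advancing time (a new reading comes with each control period).
- eyes.get_image(name): name is "side" or "top" or "wrist"; returns a dict with "image" (400x640x3 uint8, red, green, blue), "depth" (400x640 float32, m along the optical axis (not along the pixel's ray), 0 where there is no reading), "fx", "fy", "cx", "cy" (pixels), "extrinsics" (4x4, takes a point from world to camera coordinates). Camera axes: x right, y up, looking along -z (the intrinsics and any distortion apply to the point x, -y, -z); pixel columns grow to the right and rows downward; lengths in m; the calibration is good to about 2 mm. A picture is of the moment at which its call begins.
- order.close_job(): hands the job in; it is judged then, once.
The state is a dict: "t": time; "joint_pos": joint angles; "qd": joint speeds; "joint_efforts": joint torques, N m; "tool_pos": TCP position; "orientation": TCP orientation; "wrist_force": force on the tool from outside, world axes, zero at the start; "ft_torque": the same for the moment, N m; "width": opening from 0.0 (shut) to 1.0 (fully open); "grip_force": force on a finger pad.
Only numpy, scipy, OpenCV 4.12 (cv2) and the standard library are available. Lean on these libraries where they do the work, as an engineer would, in place of code of your own. Each camera call takes 0.05 s, during which the arm holds its last target. There are 200 camera calls.

### The job

The four inlet spigots of the fume-extraction duct are not in use: pick out the four blanking caps on the bench and put each on the spigot of its own size, pressed straight down fully home, so that its rim sits on the spigot's flange and it holds by friction alone. Leave the open hose cuff and the reel of solder where they stand.

Things in the scene. Friction and masses are not known exactly. Their poses are not given: they have to be found in the camera images.
- cap25_mid (a point): The narrowest of 4 loose blanking caps: light grey plastic cup, mouth down on the bench; skirt 32 mm wide (35 at the rim bead), 27 high to its flat top disc; on that a pull knob 20 mm wide, 20 tall, to lift it by (47 high in all). Bore 25 mm at the mouth, 24 deep, narrowing 3 deg a side. Point: on the axis half-way up, 23.5 mm above the rim, 3.5 below the disc's top; z up.
- cap38_mid (a point): The second narrowest of 4 loose blanking caps: light grey plastic cup, mouth down on the bench; skirt 45 mm wide (48 at the rim bead), 27 high to its flat top disc; on that a pull knob 20 mm wide, 20 tall, to lift it by (47 high in all). Bore 38 mm at the mouth, 24 deep, narrowing 3 deg a side. Point: on the axis half-way up, 23.5 mm above the rim, 3.5 below the disc's top; z up.
- cap50_mid (a point): The second widest of 4 loose blanking caps: light grey plastic cup, mouth down on the bench; skirt 57 mm wide (60 at the rim bead), 27 high to its flat top disc; on that a pull knob 20 mm wide, 20 tall, to lift it by (47 high in all). Bore 50 mm at the mouth, 24 deep, narrowing 3 deg a side. Point: on the axis half-way up, 23.5 mm above the rim, 3.5 below the disc's top; z up.
- cap63_mid (a point): The widest of 4 loose blanking caps: light grey plastic cup, mouth down on the bench; skirt 70 mm wide (73 at the rim bead), 27 high to its flat top disc; on that a pull knob 20 mm wide, 20 tall, to lift it by (47 high in all). Bore 63 mm at the mouth, 24 deep, narrowing 3 deg a side. Point: on the axis half-way up, 23.5 mm above the rim, 3.5 below the disc's top; z up.
- spigot25: The narrowest of 4 fixed inlet spigots on the white duct: dark grey open tube, 25 mm wide above its flange, tapering to 15 at its top, 27 above the origin. Flange 41 wide, 5 thick. Origin: axis, underside of flange, on the duct's top; z up. Takes the 25 mm cap, pressed with 10 to 15 N: home, the cap's point is 28.5 above this origin. Duct: fixed white box 110 mm deep, 500 long, 54 high; spigots in a row, 115 apart, any order.
- spigot38: The second narrowest of 4 fixed inlet spigots on the white duct: dark grey open tube, 38 mm wide above its flange, tapering to 28 at its top, 27 above the origin. Flange 54 wide, 5 thick. Origin: axis, underside of flange, on the duct's top; z up. Takes the 38 mm cap, pressed with 10 to 15 N: home, the cap's point is 28.5 above this origin. Its cone guides the cap in from up to 4 mm off the axis.
- spigot50: The second widest of 4 fixed inlet spigots on the white duct: dark grey open tube, 50 mm wide above its flange, tapering to 40 at its top, 27 above the origin. Flange 66 wide, 5 thick. Origin: axis, underside of flange, on the duct's top; z up. Takes the 50 mm cap, pressed with 10 to 15 N: home, the cap's point is 28.5 above this origin. All caps bind 2 to 8 mm short of home until pressed down.
- spigot63: The widest of 4 fixed inlet spigots on the white duct: dark grey open tube, 63 mm wide above its flange, tapering to 53 at its top, 27 above the origin. Flange 79 wide, 5 thick. Origin: axis, underside of flange, on the duct's top; z up. Takes the 63 mm cap, pressed with 10 to 15 N: home, the cap's point is 28.5 above this origin. All caps bind 2 to 8 mm short of home until pressed down.
- cuff_mid (a point): Bystander: a loose light grey plastic hose cuff standing on the bench, a tube open from end to end, 58 mm across below and 53 mm above, 46 mm high. Not a cap: it has no disc and no knob. The point is on its axis, half-way up.
- reel_mid (a point): Bystander: a loose reel of solder wire standing on end on the bench, white flanges 58 mm across with silvery wire between, 50 mm high, 0.5 kg. The point is on its axis, half-way up.
Not all that is in view belongs to the job. What is shaped like the part that bears cap50_mid but purple is not meant.

How it is judged:
By the outcome, as a careful person would: the job done as asked, in the order asked, and still so for the second after the job is handed in, with the robot touching nothing.
It also fails if it takes over 128 s, if anything falls off the work surface, if the arm or the gripper's body presses on something with over 40 N, if the wrist force passes 120 N, or if a joint passes its speed limit or range.

## Working session

There is one attempt and no reset: what is moved stays moved. The work goes in short steps, Python scripts to look and compute and a tool call to move; the robot and the scene stay as the last step left them, time stands still between calls to the robot, and variables do not carry over. Pictures are saved under pics/ and viewed, at most 14 in all, crops included, and the job is handed in when it is done.

Besides the shell and the picture viewer there is one more tool, called after "Emit:" as name([rows], argument=value, ...), one row to a line, values as JSON. apply_moves: Moves the arm, as the interface text tells. Its arguments: {"type":"object","properties":{"rows":{"type":"array","items":{"type":"array","items":{"type":"number"}}},"grip_force":{"type":"number"}},"required":["rows"]}

```bash
ls; mkdir -p pics
cat > h.py <<'E'
import numpy as np, cv2
from bench import monitor, eyes, order
def get(n):
    d=eyes.get_image(n); return d
def save(d,fn): cv2.imwrite('pics/'+fn,cv2.cvtColor(d['image'],cv2.COLOR_RGB2BGR))
def cloud(d):
    h,w=d['depth'].shape; u,v=np.meshgrid(np.arange(w),np.arange(h)); z=d['depth']
    p=np.stack([(u-d['cx'])/d['fx']*z,-(v-d['cy'])/d['fy']*z,-z,np.ones_like(z)],-1)
    P=p@np.linalg.inv(d['extrinsics']).T
    P=P[...,:3]; P[z==0]=np.nan; return P
E
python3 - <<'E'
from h import *
print(monitor.sense())
for n in('top','side'):
    d=get(n); save(d,n+'0.png'); np.savez(n+'0.npz',**d)
    print(n,[d[k] for k in('fx','fy','cx','cy')]); print(np.linalg.inv(d['extrinsics']).round(3)); print([k for k in d])
    print((d['depth']==0).mean())
E
```

```text
pics
{'t': 0.0, 'joint_pos': array([ 1.00490620e+00,  1.59093983e-01,  1.59827785e+00, -2.16114019e-05,
        1.38617194e+00, -2.10100437e-01]), 'qd': array([-0.00026062,  0.00014114, -0.00267235, -0.00046754, -0.0004523 ,
       -0.00039851]), 'joint_efforts': array([-3.87804255e-05, -3.96015215e+01, -3.31422400e+01, -3.13468554e-04,
        8.53219331e-03, -1.95216592e-05]), 'tool_pos': array([0.1999936 , 0.53847128, 0.24426878]), 'orientation': array([-3.59256770e-04,  1.76955986e-01,  9.84218282e-01, -9.07065163e-04]), 'wrist_force': array([-0.00889193,  0.07980065, -0.27788854]), 'ft_torque': array([-0.01953707,  0.0760852 , -0.00998041]), 'grip_force': 0.0, 'width': 0.9980911089824002}
top [467.1534319771266, 467.1534319771266, 326.4731231436736, 200.36272569287487]
[[ 0.016  0.994 -0.11   0.403]
 [-1.     0.017  0.011  0.011]
 [ 0.013  0.11   0.994  1.049]
 [ 0.     0.     0.     1.   ]]
['image', 'depth', 'fx', 'fy', 'cx', 'cy', 'extrinsics']
0.0041640625
side [447.0271099688902, 447.0271099688902, 315.00801672670383, 209.96068918455484]
[[-0.997  0.064 -0.037  0.472]
 [-0.072 -0.741  0.667  0.686]
 [ 0.016  0.668  0.744  0.833]
 [ 0.     0.     0.     1.   ]]
['image', 'depth', 'fx', 'fy', 'cx', 'cy', 'extrinsics']
0.00395703125
```

View pics/top0.png

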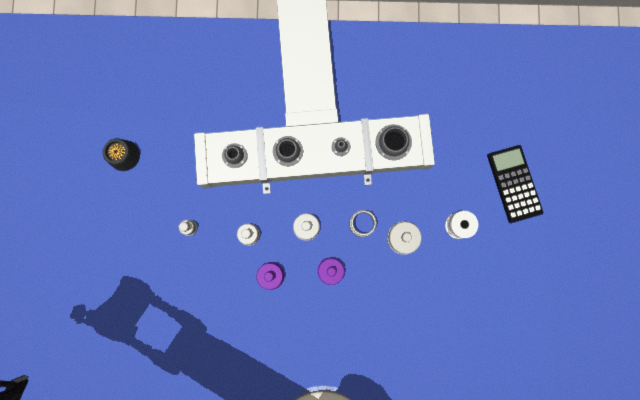

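View pics/side0.png

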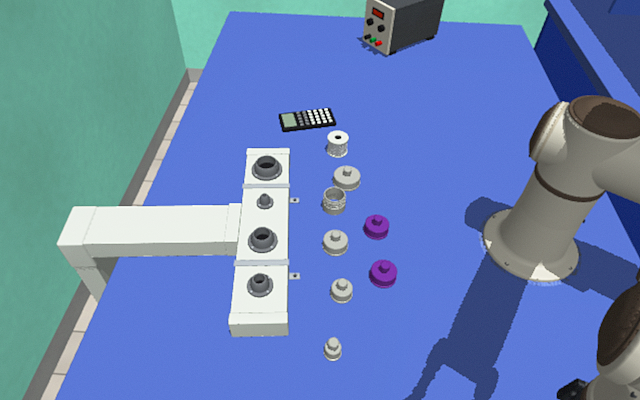

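The top view shows these candidates for caps:
- Grey, with a knob: (187,227), (248,234), (306,227) and (405,238), in rising size.
- Not caps: cuff at (363,223), reel at (462,225), and two purple look-alikes at (270,276) and (331,271).

The spigots, left to right, are at (234,154), (287,150), (341,146) and (395,141). They look like 38, 50, 25 and 63. I'll measure them next.

```bash
cat > m.py <<'E'
from h import *
import sys
def circ(P):  # enclosing circle in xy, m
    c,r=cv2.minEnclosingCircle((P[:,:2]*1000).astype(np.float32)); return np.round(c,1),round(2*r,1)
def load(n): return dict(np.load(n+'0.npz'))
caps={'25':(187,227),'38':(248,234),'50':(306,227),'63':(405,238),'cuff':(363,223),'reel':(462,225),'pA':(270,276),'pB':(331,271)}
sp={'38':(234,154),'50':(287,150),'25':(341,146),'63':(395,141)}
def near(P,c,r): return np.hypot(P[...,0]-c[0],P[...,1]-c[1])<r
def ray(d,px,z):
    T=np.linalg.inv(d['extrinsics']); v=T[:3,:3]@np.array([(px[0]-d['cx'])/d['fx'],-(px[1]-d['cy'])/d['fy'],-1]); o=T[:3,3]
    return o+v*(z-o[2])/v[2]
E
python3 - <<'E'
from m import *
dt,ds=load('top'),load('side'); Pt,Ps=cloud(dt),cloud(ds)
for nm,P in(('top',Pt),('side',Ps)):
    b=P[np.isfinite(P[...,2])&near(P,(0.45,0.3),.05)]; print(nm,'bench z',np.median(b[:,2]),b[:,2].std())
for k,px in caps.items():
    c=ray(dt,px,.03)
    for nm,P in(('top',Pt),('side',Ps)):
        q=P[near(P,c,.045)&(P[...,2]>.008)]; kn=q[q[:,2]>.040]; di=q[(q[:,2]>.018)&(q[:,2]<.034)]
        print(k,nm,'zmax',np.percentile(q[:,2],98).round(4),'all',circ(q),'knob',len(kn),circ(kn) if len(kn)>3 else '', kn[:,:2].mean(0).round(4))
for k,px in sp.items():
    c=ray(dt,px,.07)
    for nm,P in(('top',Pt),('side',Ps)):
        q=P[near(P,c,.055)&(P[...,2]>.045)]; fl=q[q[:,2]>.0565]; rim=q[q[:,2]>.074]
        print('sp',k,nm,'zmax',np.percentile(q[:,2],98).round(4),'fl',circ(fl),'rim',len(rim),circ(rim) if len(rim)>3 else '','duct z',np.percentile(q[:,2],30).round(4))
E
python3 - <<'E'
from m import *
d=load('top'); im=d['image'][115:295,150:490]; cv2.imwrite('pics/crop0.png',cv2.resize(im,None,fx=2.3,fy=2.3,interpolation=cv2.INTER_CUBIC)[...,::-1])
E
```

```text
top bench z 0.0012752283843866508 0.011998344240945326
side bench z -0.00011421859569660242 0.0123041209748113
25 top zmax 0.0503 all (array([452.6, 304.7]), 33.9) knob 82 (array([452.9, 306.2]), 21.5) [0.4525 0.3049]
25 side zmax 0.0483 all (array([451.8, 307. ]), 32.7) knob 102 (array([452.5, 306.5]), 22.5) [0.4521 0.3081]
38 top zmax 0.0497 all (array([439.6, 172. ]), 46.3) knob 79 (array([440.5, 172.9]), 21.7) [0.4401 0.1723]
38 side zmax 0.0477 all (array([440.1, 173.8]), 46.9) knob 80 (array([439.3, 174.1]), 21.3) [0.4395 0.1748]
50 top zmax 0.0491 all (array([458. ,  44.5]), 58.1) knob 72 (array([458.5,  44.3]), 20.8) [0.4586 0.0446]
50 side zmax 0.0473 all (array([458.5,  45.4]), 59.7) knob 63 (array([458.4,  45.6]), 21.0) [0.4583 0.0471]
63 top zmax 0.0487 all (array([ 438. , -172.8]), 70.7) knob 75 (array([ 437.4, -172.8]), 20.9) [ 0.4378 -0.1724]
63 side zmax 0.0473 all (array([ 437.4, -172. ]), 74.0) knob 44 (array([ 436.7, -173. ]), 23.4) [ 0.4371 -0.17  ]
cuff top zmax 0.0505 all (array([467.3, -79. ]), 57.4) knob 152 (array([467.3, -79.4]), 55.7) [ 0.4677 -0.0793]
cuff
[... 945 characters left out ...]
 (array([606. , 202.5]), 37.1) duct z 0.0532
sp 50 top zmax 0.0821 fl (array([617.8,  86.6]), 109.4) rim 201 (array([618.7,  86.2]), 48.4) duct z 0.0544
sp 50 side zmax 0.0808 fl (array([619.6,  88.5]), 107.8) rim 169 (array([618.1,  89.1]), 48.2) duct z 0.0536
sp 25 top zmax 0.0793 fl (array([629. , -28.7]), 109.5) rim 73 (array([630.3, -27.3]), 23.7) duct z 0.0539
sp 25 side zmax 0.0783 fl (array([625.3, -25.9]), 107.4) rim 55 (array([629.4, -26.4]), 21.9) duct z 0.053
sp 63 top zmax 0.0821 fl (array([ 642.1, -143.9]), 109.5) rim 255 (array([ 642.6, -141.1]), 62.0) duct z 0.0551
sp 63 side zmax 0.0811 fl (array([ 641.6, -145.6]), 106.6) rim 168 (array([ 642. , -138.9]), 61.2) duct z 0.0546
```

View pics/crop0.png

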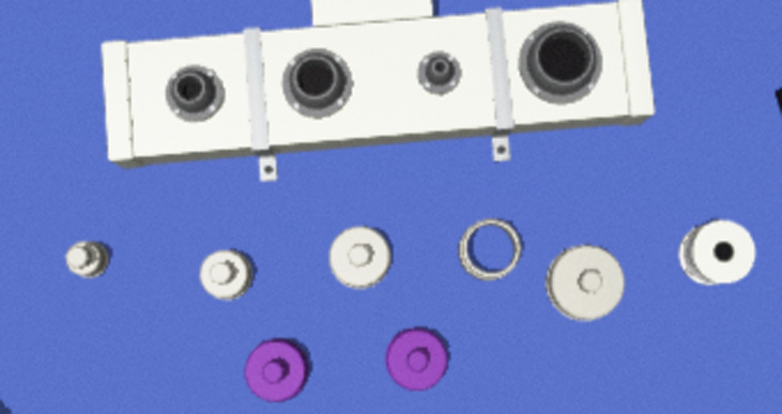

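The measurements confirm the four sizes: cap outlines of about 33, 46, 58 and 71 mm, each with a knob. Spigot flanges and rims also match. Averaging the two views:

| Size | Cap (mm) | Spigot (mm) |
|---|---|---|
| 25 | (452.4, 306.5) | (630.2, -26.7) |
| 38 | (439.9, 173.5) | (605.9, 202.0) |
| 50 | (458.4, 45.0) | (618.1, 87.7) |
| 63 | (437.2, -172.6) | (642.4, -141.0) |

I'll start with the 25 mm cap.

Emit:
apply_moves([
  [0.0525, -0.0483, -0.02, 0, 0, 0, 45],
  [0.0525, -0.0483, -0.02, 0, 0, 0, 45],
  [0.0525, -0.0483, -0.02, 0, 0, 0, 45],
  [0.0525, -0.0483, -0.02, 0, 0, 0, 45],
  [0.0525, -0.0483, -0.02, 0, 0, 0, 45],
  [0.0525, -0.0483, -0.02, 0, 0, 0, 45],
  [0.0525, -0.0483, -0.02, 0, 0, 0, 45],
  [0.0525, -0.0483, -0.02, 0, 0, 0, 45],
  [0.0525, -0.0483, -0.02, 0, 0, 0, 45],
  [0.0525, -0.0483, -0.02, 0, 0, 0, 45],
  [0.0525, -0.0483, -0.02, 0, 0, 0, 45],
  [0.0525, -0.0483, -0.02, 0, 0, 0, 45],
], grip_force=50)

```text
t: 1.1
tool_pos: [0.4528, 0.3059, 0.1485]
orientation: [-0.0, 0.177, 0.984, -0.0]
wrist_force: [0.1, 0.4, -0.3]
width: 0.524
grip_force: 0.0
```

Emit:
apply_moves([
  [0, 0, 0, 0, 0, 0, 45],
  [0, 0, 0, 0, 0, 0, 45],
  [0, 0, 0, 0, 0, 0, 45],
])

```text
t: 1.35
tool_pos: [0.4518, 0.3073, 0.1491]
orientation: [-0.0, 0.177, 0.984, -0.0]
wrist_force: [0.2, 0.0, -0.5]
width: 0.527
grip_force: 0.0
```

```bash
cat > w.py <<'E'
from m import *
def knob(c,z0=.040,z1=.058,r=.03,n='wrist'):
    d=get(n); P=cloud(d); q=P[near(P,c,r)&(P[...,2]>z0)&(P[...,2]<z1)]
    return d,len(q),(circ(q) if len(q)>3 else None)
E
python3 - <<'E'
from w import *
d,n,c=knob((.4524,.3065)); print(n,c); save(d,'w1.png'); print(monitor.sense()['tool_pos'])
E
```

```text
478 (array([453.7, 305.6]), 21.6)
[0.45166914 0.3076771  0.14932348]
```

View pics/w1.png

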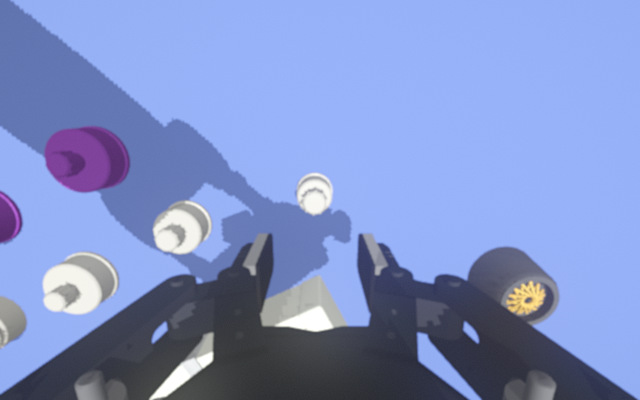

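The wrist view shows the cap at (315,195), centred between the fingers at about (453, 306) mm. Next I descend and grip the knob.

Emit:
apply_moves([
  [0.003, -0.0035, -0.045, 0, 0, 0, 45],
  [0, 0, -0.045, 0, 0, 0, 45],
  [0, 0, -0.045, 0, 0, 0, 45],
  [0, 0, -0.045, 0, 0, 0, 45],
  [0, 0, -0.045, 0, 0, 0, 45],
  [0, 0, -0.0375, 0, 0, 0, 45],
  [0, 0, 0, 0, 0, 0, 45],
])

```text
t: 1.98
tool_pos: [0.4503, 0.3057, 0.0414]
orientation: [-0.003, 0.176, 0.984, -0.002]
wrist_force: [-0.4, -0.0, -0.1]
width: 0.529
grip_force: 0.0
```

Emit:
apply_moves([
  [0, 0, 0, 0, 0, 0, 10],
  [0, 0, 0, 0, 0, 0, 10],
  [0, 0, 0, 0, 0, 0, 10],
  [0, 0, 0, 0, 0, 0, 10],
  [0, 0, 0, 0, 0, 0, 10],
  [0, 0, 0, 0, 0, 0, 10],
])

```text
t: 2.48
tool_pos: [0.4545, 0.3063, 0.0457]
orientation: [0.001, 0.177, 0.984, 0.001]
wrist_force: [-0.2, 1.8, 6.6]
width: 0.213
grip_force: 49.5
```

Emit:
apply_moves([
  [0, 0, 0.02, 0, 0, 0, 10],
  [0, 0, 0.05, 0, 0, 0, 10],
  [0, 0, 0.06, 0, 0, 0, 10],
  [0, 0, 0.06, 0, 0, 0, 10],
  [0, 0, 0.06, 0, 0, 0, 10],
  [0, 0, 0.04, 0, 0, 0, 10],
  [0, 0, 0, 0, 0, 0, 10],
  [0, 0, 0, 0, 0, 0, 10],
  [0, 0, 0, 0, 0, 0, 10],
])

```text
t: 3.23
tool_pos: [0.4527, 0.3053, 0.1591]
orientation: [-0.001, 0.177, 0.984, -0.001]
wrist_force: [-0.1, 0.3, -0.5]
width: 0.209
grip_force: 49.0
```

Emit:
apply_moves([
  [0.02, -0.0375, 0, 0, 0, 0, 10],
  [0.04, -0.075, 0, 0, 0, 0, 10],
  [0.04, -0.075, 0, 0, 0, 0, 10],
  [0.04, -0.075, 0, 0, 0, 0, 10],
  [0.04, -0.075, 0, 0, 0, 0, 10],
  [0.04, -0.075, 0, 0, 0, 0, 10],
  [0.04, -0.075, 0, 0, 0, 0, 10],
  [0.04, -0.075, 0, 0, 0, 0, 10],
  [0.04, -0.075, 0, 0, 0, 0, 10],
  [0.04, -0.075, 0, 0, 0, 0, 10],
  [0.04, -0.075, 0, 0, 0, 0, 10],
  [0.02, -0.0375, 0, 0, 0, 0, 10],
])

```text
t: 4.23
tool_pos: [0.6297, -0.0278, 0.158]
orientation: [-0.001, 0.178, 0.984, -0.0]
wrist_force: [0.4, -0.5, 0.3]
width: 0.21
grip_force: 49.0
```

Emit:
apply_moves([
  [0, 0, 0, 0, 0, 0, 10],
  [0, 0, 0, 0, 0, 0, 10],
  [0, 0, 0, 0, 0, 0, 10],
  [0, 0, 0, 0, 0, 0, 10],
])

```text
t: 4.57
tool_pos: [0.6285, -0.0229, 0.1594]
orientation: [-0.001, 0.176, 0.984, 0.0]
wrist_force: [1.0, 0.2, -0.5]
width: 0.211
grip_force: 49.0
```

Run:
```python
from m import *
s=monitor.sense(); print(s['tool_pos'],s['width'],s['grip_force'],s['wrist_force'])
c=s['tool_pos']
for n in('top','side','wrist'):
    d=get(n); P=cloud(d); q=P[near(P,c,.07)]
    sp=P[near(P,(.630,-.027),.03)&(P[...,2]>.0725)&(P[...,2]<.088)]
    disc=P[near(P,c,.03)&(P[...,2]>.12)&(P[...,2]<.150)]
    print(n,'sp rim',len(sp),circ(sp) if len(sp)>3 else '','cap',len(disc),circ(disc) if len(disc)>3 else '',np.percentile(disc[:,2],[5,50,95]).round(4) if len(disc) else '')
    save(d,'p25_%s.png'%n)
```

```text
[ 0.62852123 -0.02287574  0.15936464] 0.210883324590012 48.99349093437195 [ 1.03373176  0.17772196 -0.45413978]
top sp rim 3  cap 84 (array([620.7, -21. ]), 30.1) [0.1209 0.14   0.1443]
side sp rim 63 (array([629.4, -26.1]), 23.5) cap 143 (array([626.5, -19.2]), 33.4) [0.121  0.1354 0.1454]
wrist sp rim 54 (array([623.7, -27.9]), 17.4) cap 1254 (array([626.2, -22.7]), 33.6) [0.1222 0.1409 0.1431]
```

View pics/p25_side.png

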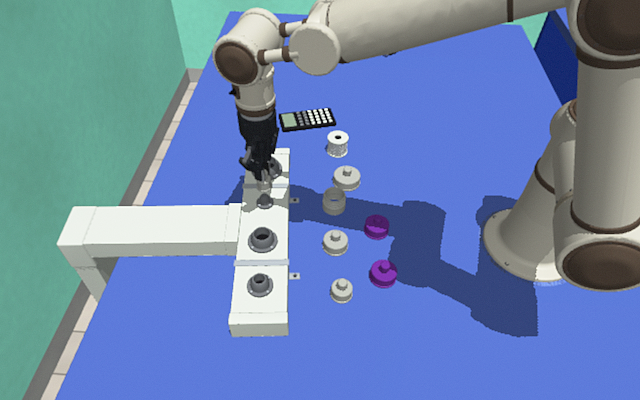

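The side view shows the 25 mm cap held upright above the narrow spigot at (264,200). The TCP is still settling, so I'll pause and then correct it.

Emit:
apply_moves([
  [0, 0, 0, 0, 0, 0, 10],
  [0, 0, 0, 0, 0, 0, 10],
  [0, 0, 0, 0, 0, 0, 10],
  [0, 0, 0, 0, 0, 0, 10],
])

```text
t: 5.05
tool_pos: [0.6295, -0.0242, 0.1604]
orientation: [0.0, 0.177, 0.984, -0.0]
wrist_force: [-0.3, -0.6, -0.2]
width: 0.211
grip_force: 49.0
```

Run:
```python
from m import *
for i in range(4):
    s=monitor.sense(); print(s['t'],s['tool_pos'].round(4),s['qd'].round(4)); eyes.get_image('top')
```

```text
5.05 [ 0.6295 -0.0242  0.1604] [-0.0021  0.0037 -0.0005 -0.0009 -0.0012 -0.0001]
5.1 [ 0.6295 -0.0242  0.1604] [ 0.0011  0.0008 -0.0008 -0.0006 -0.0006  0.0016]
5.15 [ 0.6295 -0.0243  0.1603] [-0.0005  0.0007  0.0001  0.0011  0.0002 -0.0014]
5.2 [ 0.6295 -0.0243  0.1603] [-0.0011  0.0006 -0.0008 -0.0001  0.0019  0.0015]
```

Emit:
apply_moves([
  [0.002, -0.006, -0.02, 0, 0, 0, 10],
  [0, 0, -0.03, 0, 0, 0, 10],
  [0, 0, -0.02, 0, 0, 0, 10],
  [0, 0, -0.0175, 0, 0, 0, 10],
  [0, 0, -0.005, 0, 0, 0, 10],
  [0, 0, 0, 0, 0, 0, 10],
  [0, 0, 0, 0, 0, 0, 10],
  [0, 0, 0, 0, 0, 0, 10],
  [0, 0, 0, 0, 0, 0, 10],
  [0, 0, 0, 0, 0, 0, 10],
])

```text
t: 6.08
tool_pos: [0.6306, -0.0267, 0.1238]
orientation: [0.0, 0.177, 0.984, -0.0]
wrist_force: [0.2, 0.4, 0.4]
width: 0.212
grip_force: 48.9
```

Emit:
apply_moves([
  [0, 0, -0.006, 0, 0, 0, 10],
  [0, 0, -0.006, 0, 0, 0, 10],
  [0, 0, -0.006, 0, 0, 0, 10],
  [0, 0, -0.006, 0, 0, 0, 10],
  [0, 0, 0, 0, 0, 0, 10],
  [0, 0, 0, 0, 0, 0, 10],
  [0, 0, 0, 0, 0, 0, 10],
  [0, 0, 0, 0, 0, 0, 10],
])

```text
t: 6.75
tool_pos: [0.6306, -0.027, 0.1139]
orientation: [0.0, 0.177, 0.984, -0.0]
wrist_force: [1.8, -3.6, 0.9]
width: 0.206
grip_force: 48.9
```

Emit:
apply_moves([
  [0, 0, -0.006, 0, 0, 0, 10],
  [0, 0, -0.006, 0, 0, 0, 10],
  [0, 0, -0.003, 0, 0, 0, 10],
  [0, 0, 0, 0, 0, 0, 10],
  [0, 0, 0, 0, 0, 0, 10],
  [0, 0, 0, 0, 0, 0, 10],
  [0, 0, 0, 0, 0, 0, 10],
])

```text
t: 7.33
tool_pos: [0.6309, -0.0272, 0.1079]
orientation: [0.001, 0.177, 0.984, -0.0]
wrist_force: [3.7, -4.6, 0.5]
width: 0.204
grip_force: 49.1
```

Emit:
apply_moves([
  [0, 0, -0.005, 0, 0, 0, 10],
  [0, 0, -0.005, 0, 0, 0, 10],
  [0, 0, 0, 0, 0, 0, 10],
  [0, 0, 0, 0, 0, 0, 10],
  [0, 0, 0, 0, 0, 0, 10],
  [0, 0, 0, 0, 0, 0, 10],
])

```text
t: 7.83
tool_pos: [0.6316, -0.0274, 0.1054]
orientation: [0.002, 0.177, 0.984, -0.0]
wrist_force: [2.5, -4.6, 5.7]
width: 0.211
grip_force: 49.8
```

Emit:
apply_moves([
  [0.002, -0.003, -0.003, 0, 0, 0, 10],
  [0, 0, -0.005, 0, 0, 0, 10],
  [0, 0, 0, 0, 0, 0, 10],
  [0, 0, 0, 0, 0, 0, 10],
  [0, 0, 0, 0, 0, 0, 10],
  [0, 0, 0, 0, 0, 0, 10],
])

```text
t: 8.33
tool_pos: [0.6324, -0.0279, 0.1047]
orientation: [0.001, 0.177, 0.984, -0.0]
wrist_force: [-5.6, -1.2, 19.6]
width: 0.208
grip_force: 51.0
```

Emit:
apply_moves([
  [0, 0, -0.005, 0, 0, 0, 10],
  [0, 0, 0, 0, 0, 0, 10],
  [0, 0, 0, 0, 0, 0, 10],
  [0, 0, 0, 0, 0, 0, 10],
  [0, 0, 0, 0, 0, 0, 10],
])

```text
t: 8.75
tool_pos: [0.6325, -0.028, 0.1045]
orientation: [0.001, 0.177, 0.984, -0.0]
wrist_force: [-10.8, -0.6, 29.9]
width: 0.206
grip_force: 52.1
```

Emit:
apply_moves([
  [0, 0, 0.006, 0, 0, 0, 10],
  [0, 0, 0.004, 0, 0, 0, 45],
  [0, 0, 0, 0, 0, 0, 45],
  [0, 0, 0, 0, 0, 0, 45],
  [0, 0, 0, 0, 0, 0, 45],
  [0, 0, 0, 0, 0, 0, 45],
  [0, 0, 0.03, 0, 0, 0, 45],
  [0, 0, 0.05, 0, 0, 0, 45],
  [0, 0, 0.05, 0, 0, 0, 45],
  [0, 0, 0.05, 0, 0, 0, 45],
  [0, 0, 0, 0, 0, 0, 45],
])

```text
t: 9.67
tool_pos: [0.634, -0.0285, 0.1805]
orientation: [0.004, 0.177, 0.984, -0.0]
wrist_force: [0.5, 0.5, 1.3]
width: 0.523
grip_force: 0.0
```

```bash
cat > chk.py <<'E'
from m import *
S={'38':(.6059,.2020),'50':(.6181,.0877),'25':(.6302,-.0267),'63':(.6424,-.1410)}
def chk(k,names=('top','side','wrist')):
    c=S[k]
    for n in names:
        d=get(n); P=cloud(d); q=P[near(P,c,.034)&(P[...,2]>.075)&(P[...,2]<.125)]
        kn=q[q[:,2]>.096]; di=q[q[:,2]<.094]
        b=P[near(P,c,.054)&~near(P,c,.044)&(P[...,2]>.04)&(P[...,2]<.07)]
        print(k,n,'knob',len(kn),circ(kn) if len(kn)>3 else '','top',np.percentile(kn[:,2],[50,90]).round(4) if len(kn) else '','disc',np.median(di[:,2]).round(4) if len(di) else '',len(di),'duct',np.median(b[:,2]).round(4) if len(b) else '')
    return d
E
python3 - <<'E'
from chk import *
d=chk('25'); save(d,'c25.png')
E
```

```text
25 top knob 87 (array([630.9, -27.2]), 21.2) top [0.1063 0.1088] disc 0.0864 51 duct 0.0545
25 side knob 68 (array([630.8, -25.3]), 22.7) top [0.1043 0.1068] disc 0.0848 107 duct 0.0535
25 wrist knob 668 (array([632.1, -28.1]), 22.2) top [0.1065 0.1075] disc 0.0864 645 duct 0.0546
```

View pics/c25.png

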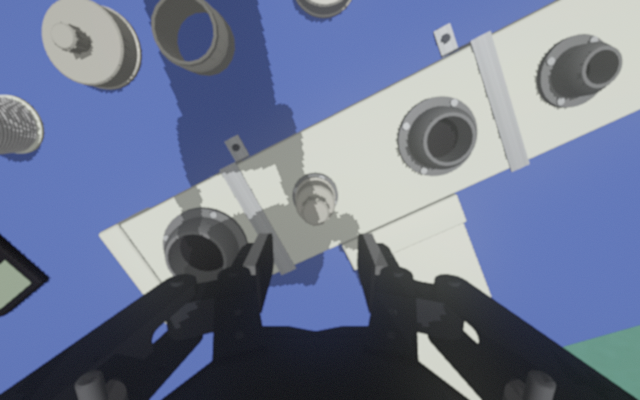

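The wrist view shows the cap seated on the narrow spigot at (315,198). Its disc stands 32 mm above the duct, so it is home. The 38 mm cap is next.

Emit:
apply_moves([
  [-0.03, 0.03, 0, 0, 0, 0, 45],
  [-0.05, 0.053, 0, 0, 0, 0, 45],
  [-0.05, 0.053, 0, 0, 0, 0, 45],
  [-0.05, 0.053, 0, 0, 0, 0, 45],
  [-0.05, 0.053, -0.015, 0, 0, 0, 45],
  [-0.05, 0.053, -0.015, 0, 0, 0, 45],
  [-0.05, 0.053, -0.015, 0, 0, 0, 45],
  [-0.05, 0.053, -0.015, 0, 0, 0, 45],
  [-0.05, 0.053, -0.015, 0, 0, 0, 45],
  [-0.048, 0.05, -0.01, 0, 0, 0, 45],
  [0, 0, 0, 0, 0, 0, 45],
  [0, 0, 0, 0, 0, 0, 45],
])

```text
t: 10.82
tool_pos: [0.4379, 0.1743, 0.1389]
orientation: [-0.002, 0.176, 0.984, -0.001]
wrist_force: [0.2, -0.1, -0.3]
width: 0.528
grip_force: 0.0
```

Emit:
apply_moves([
  [0, 0, 0, 0, 0, 0, 45],
  [0, 0, 0, 0, 0, 0, 45],
  [0, 0, 0, 0, 0, 0, 45],
  [0, 0, 0, 0, 0, 0, 45],
])

```text
t: 11.15
tool_pos: [0.4405, 0.1731, 0.1406]
orientation: [0.0, 0.178, 0.984, 0.0]
wrist_force: [0.3, 0.0, -0.1]
width: 0.529
grip_force: 0.0
```

Run:
```python
from w import *
d,n,c=knob((.4399,.1735)); print(n,c); print(monitor.sense()['tool_pos'])
```

```text
517 (array([441.1, 172.2]), 21.7)
[0.44041853 0.17321991 0.14055835]
```

Emit:
apply_moves([
  [0, 0, -0.03, 0, 0, 0, 45],
  [0, 0, -0.05, 0, 0, 0, 45],
  [0, 0, -0.05, 0, 0, 0, 45],
  [0, 0, -0.05, 0, 0, 0, 45],
  [0, 0, -0.04, 0, 0, 0, 45],
  [0, 0, -0.0175, 0, 0, 0, 45],
  [0, 0, 0, 0, 0, 0, 45],
  [0, 0, 0, 0, 0, 0, 45],
  [0, 0, 0, 0, 0, 0, 45],
  [0, 0, 0, 0, 0, 0, 45],
  [0, 0, 0, 0, 0, 0, 45],
])

```text
t: 12.12
tool_pos: [0.4408, 0.1738, 0.0465]
orientation: [0.001, 0.177, 0.984, 0.0]
wrist_force: [-0.9, -0.6, -0.8]
width: 0.524
grip_force: 0.0
```

Emit:
apply_moves([
  [0, 0, 0, 0, 0, 0, 10],
  [0, 0, 0, 0, 0, 0, 10],
  [0, 0, 0, 0, 0, 0, 10],
  [0, 0, 0, 0, 0, 0, 10],
  [0, 0, 0, 0, 0, 0, 10],
  [0, 0, 0, 0, 0, 0, 10],
])

```text
t: 12.62
tool_pos: [0.4404, 0.1738, 0.0461]
orientation: [0.0, 0.177, 0.984, 0.0]
wrist_force: [-1.0, 0.9, 5.2]
width: 0.21
grip_force: 48.8
```

Emit:
apply_moves([
  [0, 0, 0.02, 0, 0, 0, 10],
  [0, 0, 0.05, 0, 0, 0, 10],
  [0, 0, 0.06, 0, 0, 0, 10],
  [0, 0, 0.06, 0, 0, 0, 10],
  [0, 0, 0.06, 0, 0, 0, 10],
  [0, 0, 0.04, 0, 0, 0, 10],
  [0, 0, 0, 0, 0, 0, 10],
  [0, 0, 0, 0, 0, 0, 10],
  [0, 0, 0, 0, 0, 0, 10],
  [0, 0, 0, 0, 0, 0, 10],
  [0, 0, 0, 0, 0, 0, 10],
])

```text
t: 13.53
tool_pos: [0.4389, 0.1736, 0.16]
orientation: [-0.001, 0.177, 0.984, -0.0]
wrist_force: [-0.5, -0.0, -0.3]
width: 0.211
grip_force: 48.8
```

Emit:
apply_moves([
  [0.03, 0.005, 0, 0, 0, 0, 10],
  [0.06, 0.01, 0, 0, 0, 0, 10],
  [0.06, 0.01, 0, 0, 0, 0, 10],
  [0.06, 0.01, 0, 0, 0, 0, 10],
  [0.06, 0.01, 0, 0, 0, 0, 10],
  [0.06, 0.01, 0, 0, 0, 0, 10],
  [0.05, 0.01, 0, 0, 0, 0, 10],
  [0.036, 0.006, 0, 0, 0, 0, 10],
  [0, 0, 0, 0, 0, 0, 10],
  [0, 0, 0, 0, 0, 0, 10],
  [0, 0, 0, 0, 0, 0, 10],
  [0, 0, 0, 0, 0, 0, 10],
])

```text
t: 14.53
tool_pos: [0.6052, 0.2021, 0.161]
orientation: [-0.001, 0.177, 0.984, -0.0]
wrist_force: [-0.3, -0.1, -0.4]
width: 0.213
grip_force: 48.9
```

Emit:
apply_moves([
  [0, 0, 0, 0, 0, 0, 10],
  [0, 0, 0, 0, 0, 0, 10],
  [0, 0, 0, 0, 0, 0, 10],
  [0, 0, 0, 0, 0, 0, 10],
])

```text
t: 14.87
tool_pos: [0.6061, 0.2021, 0.1617]
orientation: [0.0, 0.177, 0.984, 0.0]
wrist_force: [0.7, 1.0, -0.7]
width: 0.209
grip_force: 48.9
```

Emit:
apply_moves([
  [0, 0, -0.03, 0, 0, 0, 10],
  [0, 0, -0.04, 0, 0, 0, 10],
  [0, 0, -0.03, 0, 0, 0, 10],
  [0, 0, -0.015, 0, 0, 0, 10],
  [0, 0, -0.006, 0, 0, 0, 10],
  [0, 0, 0, 0, 0, 0, 10],
  [0, 0, 0, 0, 0, 0, 10],
  [0, 0, 0, 0, 0, 0, 10],
  [0, 0, 0, 0, 0, 0, 10],
])

```text
t: 15.62
tool_pos: [0.6064, 0.2018, 0.1136]
orientation: [0.0, 0.177, 0.984, -0.0]
wrist_force: [0.2, -2.9, -0.4]
width: 0.208
grip_force: 48.8
```

Emit:
apply_moves([
  [0, 0, -0.006, 0, 0, 0, 10],
  [0, 0, -0.006, 0, 0, 0, 10],
  [0, 0, 0, 0, 0, 0, 10],
  [0, 0, 0, 0, 0, 0, 10],
  [0, 0, 0, 0, 0, 0, 10],
  [0, 0, 0, 0, 0, 0, 10],
])

```text
t: 16.12
tool_pos: [0.6063, 0.2017, 0.1081]
orientation: [0.0, 0.177, 0.984, -0.0]
wrist_force: [0.7, -5.2, -0.1]
width: 0.204
grip_force: 48.9
```

Emit:
apply_moves([
  [0, -0.0025, -0.005, 0, 0, 0, 10],
  [0, 0, -0.005, 0, 0, 0, 10],
  [0, 0, 0, 0, 0, 0, 10],
  [0, 0, 0, 0, 0, 0, 10],
  [0, 0, 0, 0, 0, 0, 10],
  [0, 0, 0, 0, 0, 0, 10],
])

```text
t: 16.62
tool_pos: [0.6071, 0.2013, 0.1058]
orientation: [0.001, 0.177, 0.984, 0.0]
wrist_force: [-1.2, -4.2, 7.1]
width: 0.206
grip_force: 49.7
```

Emit:
apply_moves([
  [0, 0, -0.005, 0, 0, 0, 10],
  [0, 0, 0, 0, 0, 0, 10],
  [0, 0, 0, 0, 0, 0, 10],
  [0, 0, 0, 0, 0, 0, 10],
  [0, 0, 0, 0, 0, 0, 10],
])

```text
t: 17.03
tool_pos: [0.6072, 0.2013, 0.1052]
orientation: [0.001, 0.177, 0.984, 0.0]
wrist_force: [-4.7, -5.9, 13.5]
width: 0.207
grip_force: 50.3
```

Emit:
apply_moves([
  [0, 0, -0.005, 0, 0, 0, 10],
  [0, 0, -0.002, 0, 0, 0, 10],
  [0, 0, 0, 0, 0, 0, 10],
  [0, 0, 0, 0, 0, 0, 10],
  [0, 0, 0, 0, 0, 0, 10],
])

```text
t: 17.45
tool_pos: [0.6073, 0.2013, 0.105]
orientation: [0.001, 0.177, 0.984, 0.0]
wrist_force: [-11.9, -6.8, 28.2]
width: 0.209
grip_force: 51.8
```

Emit:
apply_moves([
  [0, 0, 0.008, 0, 0, 0, 10],
  [0, 0, 0.004, 0, 0, 0, 45],
  [0, 0, 0, 0, 0, 0, 45],
  [0, 0, 0, 0, 0, 0, 45],
  [0, 0, 0, 0, 0, 0, 45],
  [0, 0, 0, 0, 0, 0, 45],
  [0, 0, 0.03, 0, 0, 0, 45],
  [0, 0, 0.05, 0, 0, 0, 45],
  [0, 0, 0.05, 0, 0, 0, 45],
  [0, 0, 0.03, 0, 0, 0, 45],
  [0, 0, 0, 0, 0, 0, 45],
  [0, 0, 0, 0, 0, 0, 45],
])

```text
t: 18.45
tool_pos: [0.6068, 0.2012, 0.1692]
orientation: [0.001, 0.177, 0.984, 0.0]
wrist_force: [0.1, -0.1, -0.4]
width: 0.526
grip_force: 0.0
```

Run:
```python
from chk import *
chk('38'); print(monitor.sense()['tool_pos'])
```

```text
38 top knob 31 (array([600. , 200.8]), 14.5) top [0.1063 0.1094] disc 0.0868 134 duct 0.0548
38 side knob 99 (array([606.5, 201.9]), 22.2) top [0.1049 0.1073] disc 0.0853 299 duct 0.0535
38 wrist knob 734 (array([608.1, 200.8]), 21.9) top [0.1068 0.1079] disc 0.0871 1897 duct 0.0547
[0.6053202  0.20099589 0.16660683]
```

The 38 mm cap is home, with its disc about 32 mm above the duct in all three views. The 50 mm cap is next.

Emit:
apply_moves([
  [-0.03, -0.03, 0, 0, 0, 0, 45],
  [-0.05, -0.053, 0, 0, 0, 0, 45],
  [-0.05, -0.053, 0, 0, 0, 0, 45],
  [-0.05, -0.053, 0, 0, 0, 0, 45],
  [-0.05, -0.053, -0.015, 0, 0, 0, 45],
  [-0.05, -0.053, -0.02, 0, 0, 0, 45],
  [-0.05, -0.053, -0.02, 0, 0, 0, 45],
  [-0.04, -0.042, -0.015, 0, 0, 0, 45],
  [0, 0, 0, 0, 0, 0, 45],
  [0, 0, 0, 0, 0, 0, 45],
  [0, 0, 0, 0, 0, 0, 45],
  [0, 0, 0, 0, 0, 0, 45],
])

```text
t: 19.6
tool_pos: [0.4591, 0.0456, 0.1405]
orientation: [0.0, 0.177, 0.984, 0.0]
wrist_force: [0.3, -0.7, -0.3]
width: 0.526
grip_force: 0.0
```

Emit:
apply_moves([
  [0, 0, 0, 0, 0, 0, 45],
  [0, 0, 0, 0, 0, 0, 45],
  [0, 0, 0, 0, 0, 0, 45],
])

```text
t: 19.85
tool_pos: [0.4587, 0.0455, 0.1404]
orientation: [0.0, 0.177, 0.984, 0.0]
wrist_force: [0.1, 0.5, -0.0]
width: 0.527
grip_force: 0.0
```

Run:
```python
from w import *
d,n,c=knob((.4584,.0450)); print(n,c); print(monitor.sense()['tool_pos'])
```

```text
517 (array([459.8,  43.9]), 21.8)
[0.45855636 0.045417   0.1403604 ]
```

Emit:
apply_moves([
  [0, -0.001, -0.03, 0, 0, 0, 45],
  [0, 0, -0.05, 0, 0, 0, 45],
  [0, 0, -0.05, 0, 0, 0, 45],
  [0, 0, -0.05, 0, 0, 0, 45],
  [0, 0, -0.04, 0, 0, 0, 45],
  [0, 0, -0.016, 0, 0, 0, 45],
  [0, 0, 0, 0, 0, 0, 45],
  [0, 0, 0, 0, 0, 0, 45],
  [0, 0, 0, 0, 0, 0, 45],
  [0, 0, 0, 0, 0, 0, 45],
  [0, 0, 0, 0, 0, 0, 45],
])

```text
t: 20.82
tool_pos: [0.4592, 0.0446, 0.0469]
orientation: [0.001, 0.177, 0.984, 0.0]
wrist_force: [0.2, -0.3, -0.8]
width: 0.53
grip_force: 0.0
```

Emit:
apply_moves([
  [0, 0, 0, 0, 0, 0, 10],
  [0, 0, 0, 0, 0, 0, 10],
  [0, 0, 0, 0, 0, 0, 10],
  [0, 0, 0, 0, 0, 0, 10],
  [0, 0, 0, 0, 0, 0, 10],
  [0, 0, 0, 0, 0, 0, 10],
])

```text
t: 21.32
tool_pos: [0.4588, 0.0447, 0.0464]
orientation: [0.0, 0.177, 0.984, -0.0]
wrist_force: [-0.9, 0.1, 5.1]
width: 0.206
grip_force: 48.8
```

Emit:
apply_moves([
  [0, 0, 0.02, 0, 0, 0, 10],
  [0, 0, 0.05, 0, 0, 0, 10],
  [0, 0, 0.06, 0, 0, 0, 10],
  [0, 0, 0.06, 0, 0, 0, 10],
  [0, 0, 0.06, 0, 0, 0, 10],
  [0, 0, 0.04, 0, 0, 0, 10],
  [0, 0, 0, 0, 0, 0, 10],
  [0, 0, 0, 0, 0, 0, 10],
  [0, 0, 0, 0, 0, 0, 10],
  [0, 0, 0, 0, 0, 0, 10],
  [0, 0, 0, 0, 0, 0, 10],
])

```text
t: 22.23
tool_pos: [0.4573, 0.0449, 0.1604]
orientation: [-0.001, 0.177, 0.984, -0.0]
wrist_force: [0.5, -0.6, -0.0]
width: 0.209
grip_force: 48.8
```

Emit:
apply_moves([
  [0.03, 0.007, 0, 0, 0, 0, 10],
  [0.055, 0.015, 0, 0, 0, 0, 10],
  [0.06, 0.015, 0, 0, 0, 0, 10],
  [0.06, 0.015, 0, 0, 0, 0, 10],
  [0.06, 0.015, 0, 0, 0, 0, 10],
  [0.06, 0.015, 0, 0, 0, 0, 10],
  [0.05, 0.015, 0, 0, 0, 0, 10],
  [0.026, 0.008, 0, 0, 0, 0, 10],
  [0, 0, 0, 0, 0, 0, 10],
  [0, 0, 0, 0, 0, 0, 10],
  [0, 0, 0, 0, 0, 0, 10],
  [0, 0, 0, 0, 0, 0, 10],
])

```text
t: 23.23
tool_pos: [0.6177, 0.0865, 0.1614]
orientation: [-0.001, 0.177, 0.984, -0.0]
wrist_force: [0.0, 0.4, -0.6]
width: 0.206
grip_force: 48.9
```

Emit:
apply_moves([
  [0, 0, 0, 0, 0, 0, 10],
  [0, 0, 0, 0, 0, 0, 10],
  [0, 0, 0, 0, 0, 0, 10],
  [0, 0, 0, 0, 0, 0, 10],
])

```text
t: 23.57
tool_pos: [0.6186, 0.0866, 0.1621]
orientation: [0.0, 0.177, 0.984, 0.0]
wrist_force: [0.4, 0.4, -0.1]
width: 0.213
grip_force: 48.9
```

Emit:
apply_moves([
  [0, 0, -0.03, 0, 0, 0, 10],
  [0, 0, -0.04, 0, 0, 0, 10],
  [0, 0, -0.03, 0, 0, 0, 10],
  [0, 0, -0.015, 0, 0, 0, 10],
  [0, 0, -0.006, 0, 0, 0, 10],
  [0, 0, 0, 0, 0, 0, 10],
  [0, 0, 0, 0, 0, 0, 10],
  [0, 0, 0, 0, 0, 0, 10],
  [0, 0, 0, 0, 0, 0, 10],
])

```text
t: 24.32
tool_pos: [0.6189, 0.0867, 0.1141]
orientation: [0.0, 0.177, 0.984, -0.0]
wrist_force: [0.2, -1.2, -0.8]
width: 0.207
grip_force: 48.8
```

Emit:
apply_moves([
  [0, 0, -0.006, 0, 0, 0, 10],
  [0, 0, -0.006, 0, 0, 0, 10],
  [0, 0, 0, 0, 0, 0, 10],
  [0, 0, 0, 0, 0, 0, 10],
  [0, 0, 0, 0, 0, 0, 10],
  [0, 0, 0, 0, 0, 0, 10],
])

```text
t: 24.82
tool_pos: [0.6187, 0.0867, 0.1085]
orientation: [0.0, 0.177, 0.984, 0.0]
wrist_force: [0.9, -0.7, -2.0]
width: 0.207
grip_force: 48.8
```

Alignment is good, so I'll press.

Emit:
apply_moves([
  [0, 0, -0.005, 0, 0, 0, 10],
  [0, 0, -0.005, 0, 0, 0, 10],
  [0, 0, -0.003, 0, 0, 0, 10],
  [0, 0, 0, 0, 0, 0, 10],
  [0, 0, 0, 0, 0, 0, 10],
  [0, 0, 0, 0, 0, 0, 10],
  [0, 0, 0, 0, 0, 0, 10],
])

```text
t: 25.4
tool_pos: [0.6197, 0.0865, 0.1061]
orientation: [0.001, 0.177, 0.984, -0.0]
wrist_force: [-4.5, -0.4, 12.7]
width: 0.206
grip_force: 50.1
```

Emit:
apply_moves([
  [0, 0, -0.005, 0, 0, 0, 10],
  [0, 0, 0, 0, 0, 0, 10],
  [0, 0, 0, 0, 0, 0, 10],
  [0, 0, 0, 0, 0, 0, 10],
  [0, 0, 0, 0, 0, 0, 10],
])

```text
t: 25.82
tool_pos: [0.6195, 0.0866, 0.1057]
orientation: [0.001, 0.177, 0.984, -0.0]
wrist_force: [-8.4, -0.4, 20.3]
width: 0.205
grip_force: 51.1
```

Emit:
apply_moves([
  [0, 0, -0.005, 0, 0, 0, 10],
  [0, 0, 0, 0, 0, 0, 10],
  [0, 0, 0, 0, 0, 0, 10],
  [0, 0, 0, 0, 0, 0, 10],
  [0, 0, 0, 0, 0, 0, 10],
])

```text
t: 26.23
tool_pos: [0.6195, 0.0866, 0.1056]
orientation: [0.001, 0.177, 0.984, -0.0]
wrist_force: [-15.7, -0.6, 31.3]
width: 0.209
grip_force: 52.2
```

Emit:
apply_moves([
  [0, 0, 0.008, 0, 0, 0, 10],
  [0, 0, 0.004, 0, 0, 0, 45],
  [0, 0, 0, 0, 0, 0, 45],
  [0, 0, 0, 0, 0, 0, 45],
  [0, 0, 0, 0, 0, 0, 45],
  [0, 0, 0, 0, 0, 0, 45],
  [0, 0, 0.03, 0, 0, 0, 45],
  [0, 0, 0.05, 0, 0, 0, 45],
  [0, 0, 0.05, 0, 0, 0, 45],
  [0, 0, 0.03, 0, 0, 0, 45],
  [0, 0, 0, 0, 0, 0, 45],
  [0, 0, 0, 0, 0, 0, 45],
])

```text
t: 27.23
tool_pos: [0.6192, 0.0867, 0.1691]
orientation: [0.001, 0.177, 0.984, 0.0]
wrist_force: [0.0, -0.4, -0.2]
width: 0.529
grip_force: 0.0
```

Run:
```python
from chk import *
chk('50'); print(monitor.sense()['tool_pos'])
```

```text
50 top knob 47 (array([617.7,  88.8]), 17.7) top [0.1068 0.1093] disc 0.0871 171 duct 0.0548
50 side knob 83 (array([618. ,  88.6]), 23.2) top [0.1048 0.107 ] disc 0.0858 414 duct 0.0535
50 wrist knob 728 (array([620.3,  86.1]), 22.3) top [0.1069 0.1079] disc 0.0872 3425 duct 0.0547
[0.61770623 0.08675723 0.16663657]
```

The 50 mm cap is home. The 63 mm cap is last.

Emit:
apply_moves([
  [-0.03, -0.042, 0, 0, 0, 0, 45],
  [-0.053, -0.076, 0, 0, 0, 0, 45],
  [-0.053, -0.076, 0, 0, 0, 0, 45],
  [-0.053, -0.076, 0, 0, 0, 0, 45],
  [-0.053, -0.076, -0.015, 0, 0, 0, 45],
  [-0.053, -0.076, -0.02, 0, 0, 0, 45],
  [-0.053, -0.076, -0.02, 0, 0, 0, 45],
  [-0.053, -0.076, -0.015, 0, 0, 0, 45],
  [-0.053, -0.074, 0, 0, 0, 0, 45],
  [0, 0, 0, 0, 0, 0, 45],
  [0, 0, 0, 0, 0, 0, 45],
  [0, 0, 0, 0, 0, 0, 45],
])

```text
t: 28.38
tool_pos: [0.4369, -0.172, 0.1397]
orientation: [-0.0, 0.177, 0.984, 0.0]
wrist_force: [0.2, -0.9, 1.0]
width: 0.528
grip_force: 0.0
```

Emit:
apply_moves([
  [0, 0, 0, 0, 0, 0, 45],
  [0, 0, 0, 0, 0, 0, 45],
  [0, 0, 0, 0, 0, 0, 45],
  [0, 0, 0, 0, 0, 0, 45],
])

```text
t: 28.72
tool_pos: [0.4375, -0.1718, 0.1403]
orientation: [-0.0, 0.176, 0.984, 0.0]
wrist_force: [-0.1, -0.5, -0.7]
width: 0.52
grip_force: 0.0
```

Run:
```python
from w import *
d,n,c=knob((.4372,-.1726)); print(n,c); print(monitor.sense()['tool_pos'])
```

```text
522 (array([ 438.8, -173.5]), 21.6)
[ 0.43741061 -0.17193597  0.14029687]
```

Emit:
apply_moves([
  [0, -0.001, -0.03, 0, 0, 0, 45],
  [0, 0, -0.05, 0, 0, 0, 45],
  [0, 0, -0.05, 0, 0, 0, 45],
  [0, 0, -0.05, 0, 0, 0, 45],
  [0, 0, -0.04, 0, 0, 0, 45],
  [0, 0, -0.016, 0, 0, 0, 45],
  [0, 0, 0, 0, 0, 0, 45],
  [0, 0, 0, 0, 0, 0, 45],
  [0, 0, 0, 0, 0, 0, 45],
  [0, 0, 0, 0, 0, 0, 45],
  [0, 0, 0, 0, 0, 0, 45],
])

```text
t: 29.68
tool_pos: [0.4378, -0.1734, 0.0469]
orientation: [0.001, 0.177, 0.984, -0.0]
wrist_force: [-0.5, 0.7, -0.8]
width: 0.529
grip_force: 0.0
```

Emit:
apply_moves([
  [0, 0, 0, 0, 0, 0, 10],
  [0, 0, 0, 0, 0, 0, 10],
  [0, 0, 0, 0, 0, 0, 10],
  [0, 0, 0, 0, 0, 0, 10],
  [0, 0, 0, 0, 0, 0, 10],
  [0, 0, 0, 0, 0, 0, 10],
])

```text
t: 30.18
tool_pos: [0.4375, -0.1731, 0.0465]
orientation: [0.0, 0.177, 0.984, -0.0]
wrist_force: [-1.8, 0.2, 4.7]
width: 0.209
grip_force: 48.7
```

Emit:
apply_moves([
  [0, 0, 0.02, 0, 0, 0, 10],
  [0, 0, 0.05, 0, 0, 0, 10],
  [0, 0, 0.06, 0, 0, 0, 10],
  [0, 0, 0.06, 0, 0, 0, 10],
  [0, 0, 0.06, 0, 0, 0, 10],
  [0, 0, 0.04, 0, 0, 0, 10],
  [0, 0, 0, 0, 0, 0, 10],
  [0, 0, 0, 0, 0, 0, 10],
  [0, 0, 0, 0, 0, 0, 10],
  [0, 0, 0, 0, 0, 0, 10],
  [0, 0, 0, 0, 0, 0, 10],
])

```text
t: 31.1
tool_pos: [0.4363, -0.1723, 0.1604]
orientation: [-0.001, 0.177, 0.984, 0.001]
wrist_force: [-0.1, -0.3, -1.0]
width: 0.204
grip_force: 48.8
```

Emit:
apply_moves([
  [0.03, 0.005, 0, 0, 0, 0, 10],
  [0.06, 0.009, 0, 0, 0, 0, 10],
  [0.06, 0.009, 0, 0, 0, 0, 10],
  [0.06, 0.009, 0, 0, 0, 0, 10],
  [0.06, 0.009, 0, 0, 0, 0, 10],
  [0.06, 0.009, 0, 0, 0, 0, 10],
  [0.06, 0.009, 0, 0, 0, 0, 10],
  [0.06, 0.009, 0, 0, 0, 0, 10],
  [0.04, 0.006, 0, 0, 0, 0, 10],
  [0.025, 0.003, 0, 0, 0, 0, 10],
  [0, 0, 0, 0, 0, 0, 10],
  [0, 0, 0, 0, 0, 0, 10],
])

```text
t: 32.1
tool_pos: [0.6426, -0.1418, 0.1606]
orientation: [-0.001, 0.177, 0.984, 0.0]
wrist_force: [-0.5, -0.2, -0.3]
width: 0.21
grip_force: 48.9
```

Emit:
apply_moves([
  [0, 0, 0, 0, 0, 0, 10],
  [0, 0, 0, 0, 0, 0, 10],
  [0, 0, 0, 0, 0, 0, 10],
  [0, 0, 0, 0, 0, 0, 10],
  [0, 0, 0, 0, 0, 0, 10],
])

```text
t: 32.52
tool_pos: [0.6429, -0.1422, 0.1621]
orientation: [0.0, 0.177, 0.984, -0.0]
wrist_force: [-0.2, -0.1, -0.6]
width: 0.204
grip_force: 48.9
```

Emit:
apply_moves([
  [0, 0, -0.03, 0, 0, 0, 10],
  [0, 0, -0.04, 0, 0, 0, 10],
  [0, 0, -0.03, 0, 0, 0, 10],
  [0, 0, -0.015, 0, 0, 0, 10],
  [0, 0, -0.006, 0, 0, 0, 10],
  [0, 0, 0, 0, 0, 0, 10],
  [0, 0, 0, 0, 0, 0, 10],
  [0, 0, 0, 0, 0, 0, 10],
  [0, 0, 0, 0, 0, 0, 10],
])

```text
t: 33.27
tool_pos: [0.6432, -0.1422, 0.1141]
orientation: [0.0, 0.177, 0.984, -0.0]
wrist_force: [-1.4, 0.4, -0.4]
width: 0.206
grip_force: 48.8
```

Emit:
apply_moves([
  [0, 0, -0.006, 0, 0, 0, 10],
  [0, 0, -0.006, 0, 0, 0, 10],
  [0, 0, 0, 0, 0, 0, 10],
  [0, 0, 0, 0, 0, 0, 10],
  [0, 0, 0, 0, 0, 0, 10],
  [0, 0, 0, 0, 0, 0, 10],
])

```text
t: 33.77
tool_pos: [0.6429, -0.1421, 0.1084]
orientation: [-0.0, 0.177, 0.984, -0.0]
wrist_force: [-0.6, -1.0, -1.1]
width: 0.207
grip_force: 48.8
```

Emit:
apply_moves([
  [0, 0, -0.005, 0, 0, 0, 10],
  [0, 0, -0.005, 0, 0, 0, 10],
  [0, 0, -0.005, 0, 0, 0, 10],
  [0, 0, 0, 0, 0, 0, 10],
  [0, 0, 0, 0, 0, 0, 10],
  [0, 0, 0, 0, 0, 0, 10],
  [0, 0, 0, 0, 0, 0, 10],
])

```text
t: 34.35
tool_pos: [0.6435, -0.1423, 0.1062]
orientation: [0.0, 0.177, 0.984, -0.0]
wrist_force: [-9.6, 2.5, 16.0]
width: 0.212
grip_force: 50.7
```

Emit:
apply_moves([
  [0, 0, -0.005, 0, 0, 0, 10],
  [0, 0, -0.002, 0, 0, 0, 10],
  [0, 0, 0, 0, 0, 0, 10],
  [0, 0, 0, 0, 0, 0, 10],
  [0, 0, 0, 0, 0, 0, 10],
])

```text
t: 34.77
tool_pos: [0.6434, -0.1422, 0.1058]
orientation: [-0.0, 0.177, 0.984, -0.0]
wrist_force: [-18.0, 3.5, 30.3]
width: 0.208
grip_force: 51.9
```

Emit:
apply_moves([
  [0, 0, 0.008, 0, 0, 0, 10],
  [0, 0, 0.004, 0, 0, 0, 45],
  [0, 0, 0, 0, 0, 0, 45],
  [0, 0, 0, 0, 0, 0, 45],
  [0, 0, 0, 0, 0, 0, 45],
  [0, 0, 0, 0, 0, 0, 45],
  [0, 0, 0.03, 0, 0, 0, 45],
  [0, 0, 0.05, 0, 0, 0, 45],
  [0, 0, 0.05, 0, 0, 0, 45],
  [0, 0, 0.03, 0, 0, 0, 45],
  [0, 0, 0, 0, 0, 0, 45],
  [0, 0, 0, 0, 0, 0, 45],
])

```text
t: 35.77
tool_pos: [0.6436, -0.1423, 0.1696]
orientation: [0.001, 0.177, 0.984, -0.0]
wrist_force: [-0.8, 0.4, -0.4]
width: 0.529
grip_force: 0.0
```

Run:
```python
from chk import *
chk('63'); print(monitor.sense()['tool_pos'])
```

```text
63 top knob 0  top  disc  0 duct 
63 side knob 56 (array([ 643.8, -139.4]), 23.8) top [0.1051 0.1067] disc 0.0862 364 duct 0.0538
63 wrist knob 734 (array([ 644.6, -143. ]), 22.2) top [0.1072 0.1082] disc 0.0876 5136 duct 0.0547
[ 0.64220615 -0.14171261  0.16695632]
```

Emit:
apply_moves([
  [-0.02, 0, 0.03, 0, 0, 0, 45],
  [-0.05, 0, 0.05, 0, 0, 0, 45],
  [-0.06, 0, 0.05, 0, 0, 0, 45],
  [-0.06, 0, 0.05, 0, 0, 0, 45],
  [-0.06, 0, 0.05, 0, 0, 0, 45],
  [-0.06, 0, 0.05, 0, 0, 0, 45],
  [-0.06, 0, 0, 0, 0, 0, 45],
  [-0.06, 0, 0, 0, 0, 0, 45],
  [-0.06, 0, 0, 0, 0, 0, 45],
  [-0.03, 0, 0, 0, 0, 0, 45],
  [0, 0, 0, 0, 0, 0, 45],
  [0, 0, 0, 0, 0, 0, 45],
])

```text
t: 36.92
tool_pos: [0.4348, -0.142, 0.28]
orientation: [-0.0, 0.177, 0.984, 0.0]
wrist_force: [0.4, -0.2, 0.8]
width: 0.525
grip_force: 0.0
```

Run:
```python
from chk import *
for k in S: chk(k,('top','side'))
for n in ('top','side'): save(get(n),'f_%s.png'%n)
d=get('side'); P=cloud(d)
# tilt of discs: plane fit
for k,c in S.items():
    q=P[near(P,c,.033)&(P[...,2]>.082)&(P[...,2]<.09)]
    A=np.c_[q[:,:2]-c,np.ones(len(q))]; print(k,len(q),np.degrees(np.linalg.lstsq(A,q[:,2],rcond=None)[0][:2]).round(2))
for k in('cuff','reel'):
    c=ray(load('top'),caps[k],.03); q=P[near(P,c,.045)&(P[...,2]>.008)]; print(k,circ(q),len(q))
```

```text
38 top knob 93 (array([606.6, 201.1]), 21.9) top [0.1064 0.1088] disc 0.0869 289 duct 0.0546
38 side knob 102 (array([607.1, 201.3]), 23.2) top [0.1049 0.1077] disc 0.0856 297 duct 0.0535
50 top knob 89 (array([619.5,  86.8]), 22.2) top [0.1068 0.1089] disc 0.0872 500 duct 0.0546
50 side knob 82 (array([618.9,  87.3]), 23.3) top [0.1049 0.1073] disc 0.0858 412 duct 0.0535
25 top knob 86 (array([631.1, -27.4]), 21.6) top [0.1063 0.1083] disc 0.086 106 duct 0.0544
25 side knob 68 (array([630.3, -25.1]), 21.4) top [0.1043 0.1072] disc 0.0845 111 duct 0.0534
63 top knob 91 (array([ 643.5, -142.3]), 21.8) top [0.1066 0.1089] disc 0.0874 724 duct 0.0546
63 side knob 56 (array([ 642.8, -140.2]), 24.0) top [0.105  0.1073] disc 0.0862 368 duct 0.0537
38 255 [ 0.19 -0.58]
50 350 [-0.38 -0.12]
25 72 [-0.41 -2.14]
63 302 [-0.79 -0.17]
cuff (array([463.9, -86.5]), 77.8) 2279
reel (array([ 468.8, -295.4]), 63.4) 426
```

View pics/f_side.png

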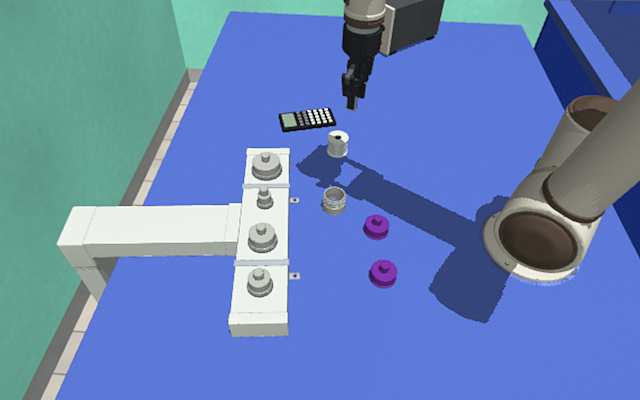

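The final side view shows all four caps seated on their spigots at (266,165), (264,198), (262,238) and (260,282). The cuff at (334,200), the reel at (338,143) and the purple parts have not moved, and the arm is clear. Every cap travelled the expected 59 mm (±0.3) from bench to home and stopped dead under about 30 N. I'll hand the job in.

```bash
python3 -c "
from bench import order
print(order.close_job())"
```

```text
the job is handed in; nothing more can be done
None
```

All four blanking caps are pressed home on the spigots of their own size, the cuff and reel were left where they stood, and the job is handed in; I pressed each cap to about 30 N, above the stated 10 to 15 N.

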